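Fetch the boxed-in bearing from the tool stand

ROBOT

A 6-joint arm with a two-finger parallel gripper is mounted at the origin on the work surface. World frame = base frame: x ahead of the robot, y to its left, z up, the work surface at z = 0. Lengths are in m, angles in rad, forces in N, time in s.
With the tool pointing down it reaches from about 0.325 to 0.9 m from the base axis. Payload 6.1 kg.
Tool frame: the origin (TCP) lies midway between the tips of the shut fingers; the grasp point (between the pads) lies 19 mm behind it; z points along the fingers, y is the direction in which the jaws open and shut (so a half turn about z gives the same grasp; the last joint's range is limited). The gripper opens to 87 mm and grips with 3 to 60 N. Pads are 19 mm wide; open, the fingers measure 117 mm over their backs; the gripper's body (75 mm by 190 mm) begins 51 mm behind the grasp point.
Start: joints at [1.018, 0.22, 1.526, -0, 1.395, -0.126], TCP at [0.259, 0.569, 0.223] pointing down, gripper open.
Joint ranges: [-2.98, 2.98], [-0.91, 2.08], [0.09, 2.57], [-1.24, 4.39], [0.2, 2.65], [-2.68, 2.68]. Speed limits (rad/s): [2.57, 2.57, 3.01, 3.14, 3.14, 3.14].

INTERFACE

Orientations are given as a 3x3 rotation matrix whose columns are the frame's x, y, z axes.
In Python, from station import status, viewer, sign_off gives the robot as it stands.
- The arm moves only by the tool arm_command, never from a script. Its argument "steps" is a list that holds one entry, the list of rows, each a list of 7 numbers: the shift along the tool's x, y, z in m, then the turn, a rotation vector about the tool's x, y, z in rad, then the opening, from 0 (shut) to 1 (fully open). A call has 1 to 5 rows; each row is the pose to reach, as a shift and turn from the pose commanded when the call began, along the tool's axes at that moment; what a row does not reach only later rows make up. A row lasts 1/8 s, in which the tool goes at most 62.5 mm and 10.7 degrees, less where a joint would pass 70% of its speed; a pose out of reach is approached as far as the arm can. A call with a gripper value outside its range is refused whole. The fingers move at their own pace and stop on an object; the grip force is fixed at half the most. Time passes only in rows, so rows that repeat a pose let the fingers close. It gives the time, the measured TCP pose, the force and the opening at its end, in the units of the state.
- status.read_state(): the state, without advancing time (a new reading comes with each control period).
- viewer.capture(name): name is "scene" or "top" or "wrist"; returns a dict with "color" (420x560x3 uint8, red, green, blue), "mtx" (3x3 intrinsics, pixels), "dist_coeffs" ([k1, k2, p1, p2, k3] as OpenCV has them; the pictures are not rectified), "position" and "orientation" of the camera in the world. Camera axes: x right, y down, z forward; pixel columns grow to the right and rows downward; lengths in m; the calibration is good to about 2 mm. A picture is of the moment at which its call begins. There is no depth.
- sign_off(): hands the job in, once; it reports no verdict.
The state is a dict: "clock": time; "q": joint angles; "dq": joint speeds; "joint_torque": joint torques, N m; "eef_pos": TCP position; "tool_rot": TCP orientation; "wrist_force": force on the tool from outside, world axes, zero at the start; "torque": the same for the moment, N m; "grip_width": opening from 0.0 (shut) to 1.0 (fully open).
Only numpy, scipy, OpenCV 4.12 (cv2) and the standard library are available. Lean on these libraries where they do the work, as an engineer would, in place of code of your own. Each camera call takes 0.05 s, during which the arm holds its last target. There are 200 camera calls.

TASK

Clear the three tall tools (drill chuck, flanged arbor, brass bush) off the wooden tool stand and stand them upright in the white side tray, all three before you take the bearing. Then fetch the ball bearing from behind them and lay it flat in the middle of the round steel plate, and only after that put each tool back upright, centred on the very spot of the stand where it stood at the start. Leave the oil bottle, the jar and the spanner where they are.

Things in the scene. Friction and masses are not known exactly. Their poses are not given: they have to be found in the camera images.
- stand: Fixed wooden board 150 (x) by 210 (y) mm, top at z = 18; fence on its +x edge, x 63 to 75, top at z = 63. Origin: centre of its underside, on the bench; x towards the fence; yaw within 0.25 rad of the world's. Flush cork discs mark the spots: at (x, y) = (-27, 0), (25, 66), (25, -66) mm, 50 mm wide, stand the three tools, arranged anew each time; at (25, 0), 56 mm wide, the bearing.
- tray: Fixed low open tray of white plastic, 270 mm (x) by 120 mm (y) outside, 25 mm high, walls and floor 5 mm thick: the side area. Origin: centre of its underside, on the bench; the inner floor is at z = 5 mm; x along its length.
- plate: Fixed round steel plate lying on the bench, 110 mm across, 12 mm thick, with a thin ring 64 mm across scribed around its centre. Origin: centre of its underside; its top is at z = 12 mm.
- bearing: Ball bearing lying flat, a disc 52 mm across and 15 mm high, steel with a black seal ring and a dark centre (its bore is not open), 0.14 kg. Origin: centre of its underside, z up its axis. It starts behind and between the three tall tools, with about 11 mm to the fence, so it can be gripped only along the stand's y, once the tools are away.
- chuck: Keyless steel drill chuck standing nose up, 92 mm high: a round body 44 mm across from 3 to 72 mm height, narrowing above that to 28 mm across at the top; 0.45 kg. Origin: centre of its underside, z up its axis.
- arbor: Steel arbor standing on its flange: flange 46 mm across and 12 mm high, above it a plain round spindle 28 mm across up to 105 mm height; 0.45 kg. Origin: centre of its underside, z up its axis.
- bush: Brass bush, a plain upright cylinder 38 mm across and 98 mm high with a dark round end face on top and two dark grooves; 0.4 kg. Origin: centre of its underside, z up its axis.
- oil: Bystander: grey oil bottle with a red cap, 68 mm across, 120 mm high, standing beyond the work. Origin: centre of its underside.
- jar: Bystander: round glass jar with a metal lid, 64 mm across, 70 mm high, standing beyond the work. Origin: centre of its underside.
- spanner: Bystander: steel open-end spanner, 160 mm long, lying on the bench beyond the work, between the bottle and the jar, roughly along the world's y. Origin: middle of its length, underside.

How it is judged:
On the way, in this order (a step that is already met when the one before it is completed fails the run):
1. all three tall tools stand upright in the tray, let go, the bearing still on its spot (x of chuck in the frame of tray between -0.125 and 0.125 m and y of chuck in the frame of tray between -0.05 and 0.05 m and z of chuck in the frame of tray between 0 and 0.012 m and angle between each of chuck, arbor, bush's own z axis and vertical below 0.15 rad and linear speed of each of chuck, arbor, bush below 0.03 m/s and contact force between the fingers and chuck below 0.2 N and x of arbor in the frame of tray between -0.125 and 0.125 m and y of arbor in the frame of tray between -0.05 and 0.05 m and z of arbor in the frame of tray between 0 and 0.012 m and contact force between the fingers and arbor below 0.2 N and x of bush in the frame of tray between -0.125 and 0.125 m and y of bush in the frame of tray between -0.05 and 0.05 m and z of bush in the frame of tray between 0 and 0.012 m and contact force between the fingers and bush below 0.2 N and distance of bearing from where it was at the start of the episode below 0.03 m), for 0.2 s.
2. the bearing lies in the middle of the plate, let go, while the three tools still stand in the tray (x of chuck in the frame of tray between -0.125 and 0.125 m and y of chuck in the frame of tray between -0.05 and 0.05 m and z of chuck in the frame of tray between 0 and 0.012 m and angle between each of chuck, arbor, bush's own z axis and vertical below 0.15 rad and linear speed of each of chuck, arbor, bush below 0.03 m/s and contact force between the fingers and chuck below 0.2 N and x of arbor in the frame of tray between -0.125 and 0.125 m and y of arbor in the frame of tray between -0.05 and 0.05 m and z of arbor in the frame of tray between 0 and 0.012 m and contact force between the fingers and arbor below 0.2 N and x of bush in the frame of tray between -0.125 and 0.125 m and y of bush in the frame of tray between -0.05 and 0.05 m and z of bush in the frame of tray between 0 and 0.012 m and contact force between the fingers and bush below 0.2 N and horizontal distance between bearing and plate below 0.012 m and z of bearing in the frame of plate between 0.008 and 0.017 m and angle between bearing's own z axis and vertical below 0.1 rad and linear speed of bearing below 0.02 m/s and contact force between the fingers and bearing below 0.2 N), for 0.2 s.
At the end, for the whole second after the job is handed in: The bearing lies flat on the plate, within 12 mm of its centre; chuck, arbor and bush each stand upright on the stand within 12 mm of where that tool stood at the start; all at rest and released (horizontal distance between bearing and plate below 0.012 m and z of bearing in the frame of plate between 0.008 and 0.017 m and angle between each of bearing, chuck, arbor, bush's own z axis and vertical below 0.1 rad and linear speed of each of bearing, chuck, arbor, bush below 0.02 m/s and contact force between the fingers and bearing below 0.2 N and distance of each of chuck, arbor, bush from where it was at the start of the episode below 0.012 m); the robot touches nothing.
It fails at once if the oil is moved by more than 30 mm (distance of oil from where it was at the start of the episode above 0.03 m).
It fails at once if the jar is moved by more than 30 mm (distance of jar from where it was at the start of the episode above 0.03 m).
It fails at once if the spanner is moved by more than 30 mm (distance of spanner from where it was at the start of the episode above 0.03 m).
It also fails if it takes over 149 s, if anything falls off the work surface, if the arm or the gripper's body presses on something with over 40 N, if the wrist force passes 120 N, or if a joint passes its speed limit or range.

## Working session

There is one attempt and no reset: what is moved stays moved. The work goes in short steps, Python scripts to look and compute and a tool call to move; the robot and the scene stay as the last step left them, time stands still between calls to the robot, and variables do not carry over. Pictures are saved under pics/ and viewed, about 12 in all and at most 16, crops included, and the job is handed in when it is done.

Besides the shell and the picture viewer there is one more tool, called after "Call:" by a JSON object that holds its "fn" and its "kwargs". arm_command: Moves the arm, as the interface text tells. Its arguments: {"type":"object","properties":{"steps":{"type":"array"}},"required":["steps"]}

```bash
mkdir -p pics; ls
python3 - <<'E'
from station import status, viewer
import cv2,pickle
s=status.read_state(); print(s)
for n in ["scene","top"]:
    c=viewer.capture(n); pickle.dump(c,open(f"{n}0.pkl","wb")); cv2.imwrite(f"pics/{n}0.png",c["color"][:,:,::-1]); print(n,c["mtx"],c["dist_coeffs"],c["position"],c["orientation"])
E
```

```text
pics
{'clock': 0.0, 'q': array([ 1.01791019e+00,  2.21217186e-01,  1.52761402e+00,  2.40553086e-05,
        1.39470185e+00, -1.26101787e-01]), 'dq': array([-0.00121973,  0.0005635 , -0.00035365, -0.00089092,  0.00042642,
        0.00025065]), 'joint_torque': array([-9.69200555e-04, -4.94604528e+01, -3.87378860e+01,  6.99383765e-02,
        5.72971220e-02, -1.62821375e-04]), 'eef_pos': array([0.25838407, 0.56840655, 0.22144126]), 'tool_rot': array([[-9.10299666e-01,  4.13948594e-01, -1.03914930e-03],
       [ 4.13949812e-01,  9.10298230e-01, -1.63887072e-03],
       [ 2.67527540e-04, -1.92201913e-03, -9.99998117e-01]]), 'wrist_force': array([ 0.84500953, -0.217666  ,  0.26881304]), 'torque': array([0.02262855, 0.00466236, 0.03181369]), 'grip_width': 1.0011039372584438}
scene [[443.22140088   0.         277.56730148]
 [  0.         443.22140088 204.42001247]
 [  0.           0.           1.        ]] [-0.045673  0.        0.        0.        0.      ] [ 1.14147964 -0.66560049  0.77272833] [[ 0.79624299  0.38380092 -0.46764726]
 [ 0.60459899 -0.53214566  0.59268968]
 [-0.02138162 -0.75466406 -0.6557629 ]]
top [[492.60822266   0.         276.79666491]
 [  0.         492.60822266 211.76937631]
 [  0.           0.           1.        ]] [-0.10547032  0.          0.          0.          0.        ] [0.48575828 0.00512981 1.2898397 ] [[-0.01874099 -0.99250154  0.12078687]
 [-0.99967555  0.01651664 -0.01939056]
 [ 0.01725017 -0.12111108 -0.99248906]]
```

View pics/top0.png

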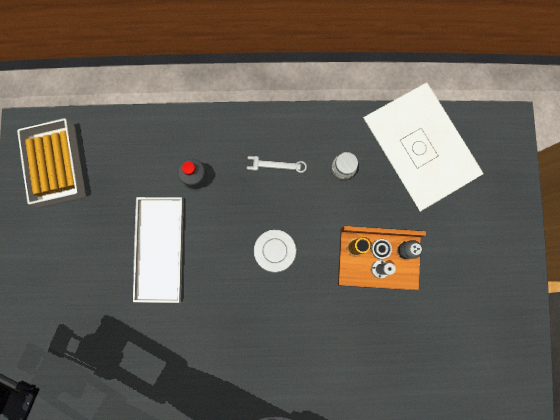

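View pics/scene0.png

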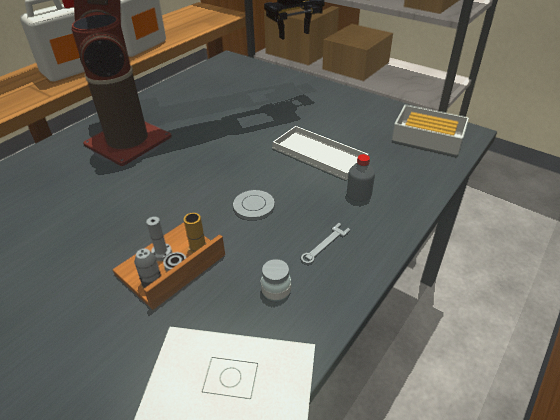

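The top view shows the bush at (358,245), chuck (411,248), arbor (383,268) and bearing (381,248). The plate is at (275,251) and the tray at (158,250), with oil, spanner and jar beyond. I'll zoom in for precise measurement.

Run:
```python
import cv2,numpy as np
t=cv2.imread("pics/top0.png"); s=cv2.imread("pics/scene0.png")
def crop(im,x,y,w,h,k):
    c=cv2.resize(im[y:y+h,x:x+w],None,fx=k,fy=k,interpolation=cv2.INTER_CUBIC)
    for i in range(0,w,10): cv2.putText(c,str(x+i),(i*k,8),0,.3,(0,255,0)); cv2.line(c,(i*k,8),(i*k,14),(0,255,0))
    for i in range(0,h,10): cv2.putText(c,str(y+i),(0,i*k+4),0,.3,(0,255,0)); cv2.line(c,(20,i*k),(26,i*k),(0,255,0))
    return c
a=crop(t,330,220,100,75,6)
b=crop(s,105,205,125,105,6)[:600]
cv2.imwrite("pics/a.png",a);cv2.imwrite("pics/b.png",b)
```

```text
(no output)
```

View pics/a.png

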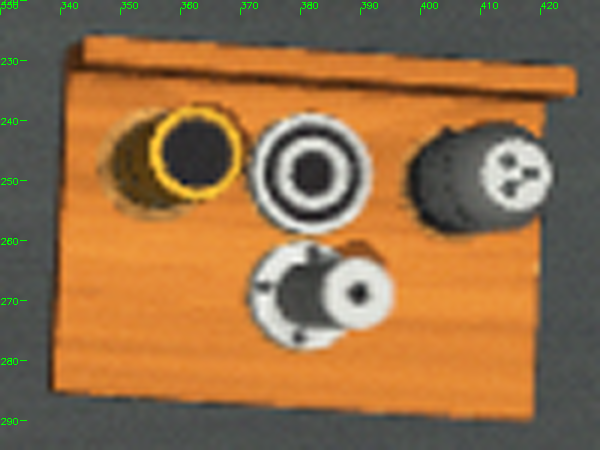

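View pics/b.png

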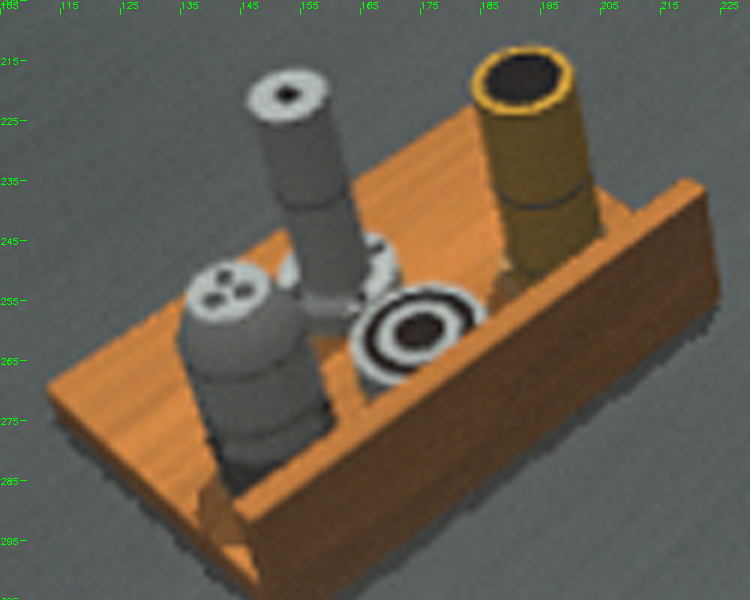

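The crops give clear top-face centres: bush (362.4,244.9), bearing (381.6,248.6), arbor (389.3,268.3) and chuck (415.6,248.3). The stand edges are also sharp.

```bash
cat > h.py <<'E'
import cv2,numpy as np,pickle
def ray(c,px,z):
    u=cv2.undistortPoints(np.array(px,float).reshape(-1,1,2),np.array(c["mtx"]),np.array(c["dist_coeffs"]))[:,0]
    d=np.c_[u,np.ones(len(u))]@np.array(c["orientation"]).T; p=np.array(c["position"])
    return p+d*((z-p[2])/d[:,2])[:,None]
def proj(c,P):
    R=np.array(c["orientation"]); t=-R.T@np.array(c["position"])
    return cv2.projectPoints(np.array(P,float).reshape(-1,1,3),cv2.Rodrigues(R.T)[0],t,np.array(c["mtx"]),np.array(c["dist_coeffs"]))[0][:,0]
E
python3 - <<'E'
from h import *
np.set_printoptions(precision=4,suppress=True)
T=pickle.load(open("top0.pkl","rb"));S=pickle.load(open("scene0.pkl","rb"))
f=lambda o,L:[(o[0]+(x+.5)/6-.5,o[1]+(y+.5)/6-.5) for x,y in L]
n=["bush","chuck","arbor","bearing","cor-x+y"]; z=[.116,.110,.123,.033,.018]
A=f((330,220),[(197,152),(516,172),(358,292),(312,174),(52,388)]); B=f((105,205),[(523,80),(228,290),(289,96),(418,331),(47,388)])
for i in range(4): print(n[i],ray(T,[A[i]],z[i])[0,:2],ray(S,[B[i]],z[i])[0,:2])
print("top corners",ray(T,f((330,220),[(52,388),(534,418)]),.018)[:,:2].tolist(),"fence outer",ray(T,f((330,220),[(84,36),(577,67)]),.063)[:,:2].tolist())
print("scene corner -x-y",ray(S,[B[4]],.018)[0,:2])
for nm,c,box in [("top",T,(240,215,310,290)),("scene",S,(225,180,285,225))]:
    x0,y0,x1,y1=box; g=cv2.cvtColor(c["color"],cv2.COLOR_RGB2GRAY)[y0:y1,x0:x1]
    m=(g>120).astype(np.uint8); k=max(cv2.findContours(m,0,1)[0],key=cv2.contourArea); e=cv2.fitEllipse(k); print(nm,"plate",e, ray(c,[(e[0][0]+x0,e[0][1]+y0)],.012)[0,:2])
for nm,c,box in [("top",T,(120,185,200,315)),("scene",S,(262,120,378,182))]:
    x0,y0,x1,y1=box; g=cv2.cvtColor(c["color"],cv2.COLOR_RGB2GRAY)[y0:y1,x0:x1]
    m=(g>120).astype(np.uint8); k=max(cv2.findContours(m,0,1)[0],key=cv2.contourArea); e=cv2.minAreaRect(k); b=cv2.boxPoints(e)+[x0,y0]; w=ray(c,b,.025)[:,:2]; print(nm,"tray",b.tolist(),w.tolist(),w.mean(0),np.linalg.norm(w-np.roll(w,1,0),axis=1))
E
```

```text
bush [ 0.5452 -0.2216] [ 0.5473 -0.2186]
chuck [ 0.5346 -0.3529] [ 0.5358 -0.3496]
arbor [ 0.4879 -0.2827] [ 0.4905 -0.2797]
bearing [ 0.5389 -0.287 ] [ 0.5402 -0.2838]
top corners [[0.4502181851308655, -0.17419653477539515], [0.4319249874729645, -0.3838214815965824]] fence outer [[0.5973254825014055, -0.1859388431594128], [0.5802938150071505, -0.3956968410236172]]
scene corner -x-y [ 0.4354 -0.3799]
top plate ((34.536231994628906, 35.456748962402344), (41.76760482788086, 42.047733306884766), 54.02833938598633) [ 0.5404 -0.0121]
scene plate ((28.327836990356445, 23.058401107788086), (26.298011779785156, 40.80641555786133), 86.21114349365234) [ 0.5439 -0.011 ]
top tray [[131.8822193145752, 301.91686248779297], [134.71291542053223, 195.76567840576172], [181.71949005126953, 197.0191879272461], [178.8887939453125, 303.17037200927734]] [[0.41427993245330236, 0.35432790410452275], [0.6878957351645496, 0.3501796850718348], [0.6824059745261657, 0.22674495324468041], [0.4099087717812171, 0.23358007928683863]] [0.5486 0.2912] [0.1208 0.2736 0.1236 0.2726]
scene tray [[271.7628860473633, 144.21649551391602], [281.2216491699219, 119.62371444702148], [368.33504486083984, 153.1288719177246], [358.87628173828125, 177.72165298461914]] [[0.4243527584055925, 0.2230769110104578], [0.3596674975205928, 0.3575607161604788], [0.6861335557362573, 0.3510836659916068], [0.7220724511196969, 0.23035418823608111]] [0.5481 0.2905] [0.2978 0.1492 0.3265 0.126 ]
```

```bash
cat >> h.py <<'E'
YAW=-0.085
def Rd(yaw): 
    y=np.array([-np.sin(yaw),np.cos(yaw),0]); z=np.array([0,0,-1.]); return np.c_[np.cross(y,z),y,z]
P=dict(arbor=(.4892,-.2812),chuck=(.5352,-.3513),bush=(.5462,-.2201),bearing=(.5396,-.2854),plate=(.542,-.0115),tA=(.463,.293),tC=(.548,.291),tB=(.633,.289))
def go(name,z,off=(0,0)):
    from station import status
    from scipy.spatial.transform import Rotation as Ro
    s=status.read_state(); R=np.array(s["tool_rot"]); p=np.array(s["eef_pos"])
    g=np.r_[np.array(P[name])+off,z]
    print(name,z,"shift",np.round(R.T@(g-p),4),"turn",np.round(Ro.from_matrix(R.T@Rd(YAW)).as_rotvec(),4),"at",np.round(p,4),"F",np.round(s["wrist_force"],1),"t",round(s["clock"],2),"w",round(s["grip_width"],3))
E
python3 - <<'E'
from h import *
go("arbor",.22)
R=Rd(YAW)
for a,b in [("arbor","tA"),("tA","chuck"),("chuck","tC"),("tC","bush"),("bush","tB"),("tB","bearing"),("bearing","plate")]:
    print(a,b,np.round(R.T@np.r_[np.array(P[b])-P[a],0],4))
E
```

```text
arbor 0.22 shift [-0.5618 -0.6779  0.0026] turn [-0.0017 -0.0005 -0.3418] at [0.2584 0.5684 0.2215] F [ 1.3 -0.8  0.4] t 0.1 w 0.997
arbor tA [0.0749 0.5699 0.    ]
tA chuck [-0.1266 -0.6358  0.    ]
chuck tC [0.0418 0.6411 0.    ]
tC bush [-0.0416 -0.5094  0.    ]
bush tB [-0.0433  0.5146  0.    ]
tB bearing [ 0.0443 -0.5803  0.    ]
bearing plate [0.0209 0.2731 0.    ]
```

Call:
{"fn": "arm_command", "kwargs": {"steps": [[[-0.035,-0.04,0,0,0,-0.17,1],[-0.07,-0.085,0,-0.0017,0,-0.342,1],[-0.11,-0.13,0,-0.0017,0,-0.342,1],[-0.145,-0.175,0,-0.0017,0,-0.342,1],[-0.18,-0.22,0,-0.0017,0,-0.342,1]]]}}

```text
clock: 0.72
eef_pos: [0.3314, 0.2923, 0.2222]
tool_rot: [[-0.996, 0.084, 0.0], [0.084, 0.996, 0.001], [-0.0, 0.001, -1.0]]
wrist_force: [1.4, -0.3, 1.3]
grip_width: 1.005
```

```bash
python3 -c "
from h import *
go('arbor',.22)"
```

```text
arbor 0.22 shift [-0.2055 -0.5582  0.0015] turn [0.0013 0.0002 0.0006] at [0.3314 0.2923 0.2222] F [ 1.4 -0.3  1.3] t 0.72 w 1.005
```

Call:
{"fn": "arm_command", "kwargs": {"steps": [[[-0.02,-0.055,0,0,0,0,1],[-0.041,-0.111,0,0,0,0,1],[-0.062,-0.168,0,0,0,0,1],[-0.083,-0.225,0,0,0,0,1],[-0.103,-0.28,0,0,0,0,1]]]}}

```text
clock: 1.35
eef_pos: [0.4104, 0.0045, 0.2221]
tool_rot: [[-0.996, 0.085, 0.001], [0.085, 0.996, 0.002], [-0.001, 0.002, -1.0]]
wrist_force: [1.0, 0.4, -0.3]
grip_width: 1.0
```

Call:
{"fn": "arm_command", "kwargs": {"steps": [[[-0.021,-0.057,0,0,0,0,1],[-0.042,-0.114,0,0,0,0,1],[-0.063,-0.171,0,0,0,0,1],[-0.083,-0.227,0,0,0,0,1],[-0.1025,-0.278,0.0,0,0,0,1]]]}}

```text
clock: 1.98
eef_pos: [0.4889, -0.2813, 0.2211]
tool_rot: [[-0.996, 0.086, 0.0], [0.086, 0.996, 0.002], [0.0, 0.002, -1.0]]
wrist_force: [0.4, -0.2, 0.2]
grip_width: 1.001
```

```bash
python3 -c "
from h import *
from station import viewer
go('arbor',.075)
c=viewer.capture('wrist');pickle.dump(c,open('w1.pkl','wb'));cv2.imwrite('pics/w1.png',c['color'][:,:,::-1])
print(proj(c,[[*P['arbor'],.123],[*P['bush'],.116],[*P['chuck'],.11],[*P['bearing'],.033]]))
"
```

```text
arbor 0.075 shift [-0.0003 -0.0002  0.1461] turn [ 0.0021 -0.0002 -0.0007] at [ 0.4889 -0.2813  0.2211] F [ 0.4 -0.2  0.2] t 1.98 w 1.001
[[273.12089935 218.77302369]
 [345.84666249 271.18036951]
 [202.03403728 268.94821935]
 [273.57625611 239.52512914]]
```

View pics/w1.png

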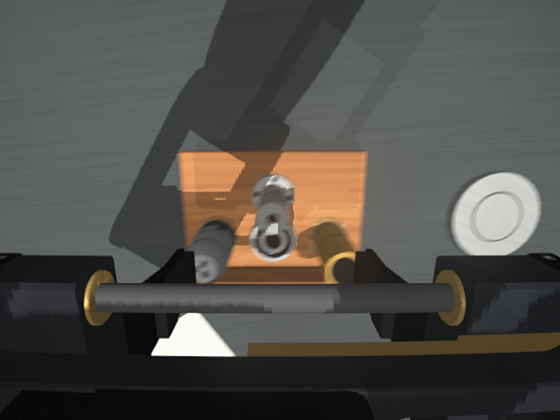

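The wrist view shows the arbor top near (272,228), bush top near (341,268), chuck top near (206,266) and bearing near (272,240). These are several pixels off my prediction, so I'll zoom in and triangulate.

```bash
python3 -c "
from h import *
c=pickle.load(open('w1.pkl','rb'));print(c['mtx'],c['dist_coeffs'],c['position'],c['orientation'])
im=cv2.imread('pics/w1.png');x,y,w,h,k=170,145,210,145,3
a=cv2.resize(im[y:y+h,x:x+w],None,fx=k,fy=k,interpolation=cv2.INTER_CUBIC)
for i in range(0,w,10): cv2.line(a,(i*k,0),(i*k,5),(0,255,0)); cv2.putText(a,str(x+i),(i*k,14),0,.3,(0,255,0))
for i in range(0,h,10): cv2.line(a,(0,i*k),(5,i*k),(0,255,0)); cv2.putText(a,str(y+i),(6,i*k+4),0,.3,(0,255,0))
cv2.imwrite('pics/w1c.png',a)"
```

```text
[[322.81737878   0.         274.39415952]
 [  0.         322.81737878 217.25777609]
 [  0.           0.           1.        ]] [-0.04841285  0.          0.          0.          0.        ] [ 0.41505393 -0.27389383  0.3833714 ] [[ 0.08740006  0.95898934  0.26963062]
 [ 0.99617275 -0.08441974 -0.02265294]
 [ 0.00103822  0.27057854 -0.96269734]]
```

View pics/w1c.png

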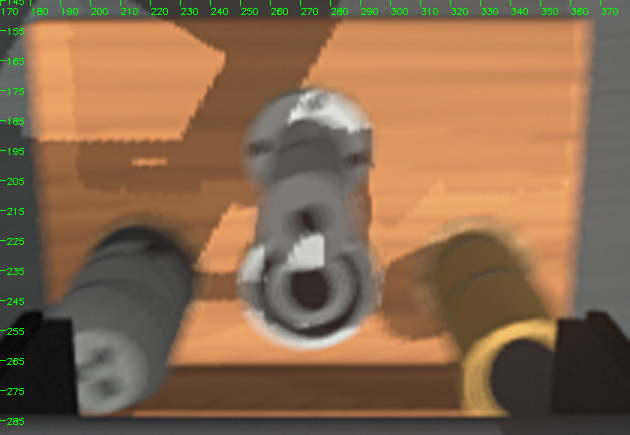

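The arbor's hole is at (272,217), the bearing at (273,241) and the chuck at (202,268). All are within 2 px (about 2 mm) of prediction, so I'll descend, grip and lift.

Call:
{"fn": "arm_command", "kwargs": {"steps": [[[0,0,0.04,0,0,0,1],[0,0,0.08,0,0,0,1],[0,0,0.115,0,0,0,1],[0,0,0.14,0,0,0,1],[0,0,0.146,0,0,0,1]]]}}

```text
clock: 2.65
eef_pos: [0.4875, -0.2776, 0.0733]
tool_rot: [[-0.996, 0.085, -0.003], [0.085, 0.996, 0.005], [0.004, 0.004, -1.0]]
wrist_force: [-0.1, 0.0, 0.0]
grip_width: 1.001
```

Call:
{"fn": "arm_command", "kwargs": {"steps": [[[0,0,0,0,0,0,0],[0,0,0,0,0,0,0],[0,0,0,0,0,0,0],[0,0,0,0,0,0,0],[0,0,0,0,0,0,0]]]}}

```text
clock: 3.28
eef_pos: [0.4892, -0.2791, 0.076]
tool_rot: [[-0.996, 0.085, 0.001], [0.085, 0.996, 0.001], [-0.001, 0.001, -1.0]]
wrist_force: [0.2, 0.4, -0.1]
grip_width: 0.515
```

Call:
{"fn": "arm_command", "kwargs": {"steps": [[[0,0,0,0,0,0,0],[0,0,0,0,0,0,0],[0,0,0,0,0,0,0],[0,0,0,0,0,0,0],[0,0,0,0,0,0,0]]]}}

```text
clock: 3.9
eef_pos: [0.489, -0.2791, 0.0756]
tool_rot: [[-0.996, 0.085, 0.0], [0.085, 0.996, 0.002], [-0.0, 0.002, -1.0]]
wrist_force: [0.1, -1.8, -0.7]
grip_width: 0.316
```

Call:
{"fn": "arm_command", "kwargs": {"steps": [[[0,0,-0.01,0,0,0,0],[0,0,-0.03,0,0,0,0],[0,0,-0.065,0,0,0,0],[0,0,-0.1,0,0,0,0],[0,0,-0.13,0,0,0,0]]]}}

```text
clock: 4.53
eef_pos: [0.4888, -0.2788, 0.207]
tool_rot: [[-0.996, 0.085, 0.0], [0.085, 0.996, 0.002], [-0.0, 0.002, -1.0]]
wrist_force: [1.1, 0.0, -4.5]
grip_width: 0.318
```

Call:
{"fn": "arm_command", "kwargs": {"steps": [[[0.004,0.03,0,0,0,0,0],[0.011,0.085,0,0,0,0,0],[0.018,0.14,0,0,0,0,0],[0.026,0.197,0,0,0,0,0],[0.034,0.255,0,0,0,0,0]]]}}

```text
clock: 5.15
eef_pos: [0.4759, -0.0203, 0.2061]
tool_rot: [[-0.996, 0.085, 0.0], [0.085, 0.996, 0.002], [0.0, 0.002, -1.0]]
wrist_force: [0.4, 0.9, -5.2]
grip_width: 0.316
```

Call:
{"fn": "arm_command", "kwargs": {"steps": [[[0.008,0.058,0,0,0,0,0],[0.0155,0.116,0,0,0,0,0],[0.023,0.174,0,0,0,0,0],[0.031,0.23,0,0,0,0,0],[0.038,0.28,0,0,0,0,0]]]}}

```text
clock: 5.78
eef_pos: [0.4615, 0.262, 0.2066]
tool_rot: [[-0.996, 0.084, -0.0], [0.084, 0.996, 0.002], [0.0, 0.002, -1.0]]
wrist_force: [1.2, -0.4, -3.5]
grip_width: 0.308
```

Call:
{"fn": "arm_command", "kwargs": {"steps": [[[0.003,0.033,0,0,0,0,0],[0.003,0.033,0.03,0,0,0,0],[0.003,0.033,0.07,0,0,0,0],[0.003,0.033,0.105,0,0,0,0],[0.003,0.033,0.125,0,0,0,0]]]}}

```text
clock: 6.4
eef_pos: [0.4604, 0.2927, 0.0791]
tool_rot: [[-0.996, 0.084, -0.004], [0.084, 0.996, -0.0], [0.004, -0.0, -1.0]]
wrist_force: [0.3, 0.0, -4.4]
grip_width: 0.314
```

```bash
python3 -c "
from h import *
go('tA',.063)"
```

```text
tA 0.063 shift [-0.0027  0.0006  0.0161] turn [-0.0003 -0.0038  0.0005] at [0.4604 0.2927 0.0791] F [ 0.3  0.  -4.4] t 6.4 w 0.314
```

Call:
{"fn": "arm_command", "kwargs": {"steps": [[[0,0,0.008,0,0,0,0],[0,0,0.014,0,0,0,0],[0,0,0.017,0,0,0,0],[0,0,0.018,0,0,0,0],[0,0,0.018,0,0,0,0]]]}}

```text
clock: 7.02
eef_pos: [0.4628, 0.2935, 0.0641]
tool_rot: [[-0.996, 0.085, 0.001], [0.085, 0.996, 0.002], [-0.001, 0.002, -1.0]]
wrist_force: [-0.3, 0.2, -4.5]
grip_width: 0.315
```

Call:
{"fn": "arm_command", "kwargs": {"steps": [[[0,0,0.001,0,0,0,0],[0,0,0.0018,0,0,0,0],[0,0,0.0018,0,0,0,0.45],[0,0,0.0018,0,0,0,1],[0,0,0.0018,0,0,0,1]]]}}

```text
clock: 7.65
eef_pos: [0.4628, 0.2935, 0.0621]
tool_rot: [[-0.996, 0.085, 0.001], [0.085, 0.996, 0.002], [-0.001, 0.002, -1.0]]
wrist_force: [0.0, -0.3, 0.5]
grip_width: 0.57
```

Call:
{"fn": "arm_command", "kwargs": {"steps": [[[0,0,0,0,0,0,1],[0,0,0,0,0,0,1],[0,0,-0.05,0,0,0,1],[0,0,-0.1,0,0,0,1],[0,0,-0.14,0,0,0,1]]]}}

```text
clock: 8.28
eef_pos: [0.4628, 0.2933, 0.204]
tool_rot: [[-0.996, 0.085, 0.002], [0.085, 0.996, 0.002], [-0.002, 0.002, -1.0]]
wrist_force: [0.5, 0.8, -0.1]
grip_width: 0.99
```

```bash
python3 -c "
from h import *
from station import viewer
go('chuck',.2)
c=viewer.capture('top');pickle.dump(c,open('t2.pkl','wb'));cv2.imwrite('pics/t2.png',cv2.resize(c['color'][180:310,120:440,::-1],None,fx=2.5,fy=2.5,interpolation=cv2.INTER_CUBIC))
"
```

```text
chuck 0.2 shift [-0.1268 -0.6361  0.0027] turn [0.0025 0.0017 0.0002] at [0.4628 0.2933 0.204 ] F [ 0.5  0.8 -0.1] t 8.28 w 0.99
```

Call:
{"fn": "arm_command", "kwargs": {"steps": [[[-0.011,-0.057,0,0,0,0,1],[-0.022,-0.115,0,0,0,0,1],[-0.034,-0.173,0,0,0,0,1],[-0.046,-0.232,0,0,0,0,1],[-0.058,-0.291,0,0,0,0,1]]]}}

```text
clock: 8.95
eef_pos: [0.4955, -0.0036, 0.2013]
tool_rot: [[-0.996, 0.084, 0.001], [0.084, 0.996, 0.002], [-0.001, 0.002, -1.0]]
wrist_force: [0.6, 0.2, -0.3]
grip_width: 1.002
```

Call:
{"fn": "arm_command", "kwargs": {"steps": [[[-0.0115,-0.058,0,0,0,0,1],[-0.023,-0.116,0,0,0,0,1],[-0.034,-0.174,0,0,0,0,1],[-0.046,-0.232,0,0,0,0,1],[-0.058,-0.288,0,0,0,0,1]]]}}

```text
clock: 9.57
eef_pos: [0.5289, -0.2957, 0.2007]
tool_rot: [[-0.996, 0.085, 0.001], [0.085, 0.996, 0.002], [-0.001, 0.002, -1.0]]
wrist_force: [0.7, 0.4, 0.7]
grip_width: 0.997
```

Call:
{"fn": "arm_command", "kwargs": {"steps": [[[-0.0108,-0.057,0,0,0,0,1],[-0.0108,-0.057,0,0,0,0,1],[-0.0108,-0.057,0.03,0,0,0,1],[-0.0108,-0.057,0.06,0,0,0,1],[-0.0108,-0.057,0.07,0,0,0,1]]]}}

```text
clock: 10.2
eef_pos: [0.5337, -0.3491, 0.1282]
tool_rot: [[-0.996, 0.084, -0.003], [0.084, 0.996, 0.005], [0.003, 0.005, -1.0]]
wrist_force: [0.0, 0.5, 0.1]
grip_width: 0.998
```

```bash
python3 -c "
from h import *
go('chuck',.05)"
```

```text
chuck 0.05 shift [-0.0019 -0.0024  0.0782] turn [ 0.0045 -0.0033  0.0009] at [ 0.5337 -0.3491  0.1282] F [0.  0.5 0.1] t 10.2 w 0.998
```

Call:
{"fn": "arm_command", "kwargs": {"steps": [[[-0.0005,-0.0015,0.03,0,0,0,1],[-0.0005,-0.0015,0.06,0,0,0,1],[-0.0005,-0.0015,0.08,0,0,0,1],[-0.0005,-0.0015,0.08,0,0,0,0],[-0.0005,-0.0015,0.08,0,0,0,0]]]}}

```text
clock: 10.82
eef_pos: [0.5362, -0.3532, 0.0522]
tool_rot: [[-0.996, 0.084, 0.002], [0.084, 0.996, 0.0], [-0.002, 0.001, -1.0]]
wrist_force: [0.1, 0.3, 0.1]
grip_width: 0.852
```

Call:
{"fn": "arm_command", "kwargs": {"steps": [[[0,0,0,0,0,0,0],[0,0,0,0,0,0,0],[0,0,0,0,0,0,0],[0,0,0,0,0,0,0],[0,0,0,0,0,0,0]]]}}

```text
clock: 11.45
eef_pos: [0.5358, -0.3516, 0.0515]
tool_rot: [[-0.996, 0.085, 0.001], [0.085, 0.996, 0.003], [-0.001, 0.003, -1.0]]
wrist_force: [0.7, 5.0, 4.2]
grip_width: 0.499
```

Call:
{"fn": "arm_command", "kwargs": {"steps": [[[0,0,0,0,0,0,0],[0,0,-0.02,0,0,0,0],[0,0,-0.06,0,0,0,0],[0,0,-0.1,0,0,0,0],[0,0,-0.14,0,0,0,0]]]}}

```text
clock: 12.08
eef_pos: [0.5346, -0.3529, 0.1922]
tool_rot: [[-0.996, 0.085, -0.0], [0.085, 0.996, 0.002], [0.001, 0.002, -1.0]]
wrist_force: [1.1, 0.6, -5.4]
grip_width: 0.502
```

```bash
python3 -c "
from h import *
go('tC',.19)"
```

```text
tC 0.19 shift [0.0414 0.6427 0.0032] turn [ 0.0016 -0.0006 -0.0001] at [ 0.5346 -0.3529  0.1922] F [ 1.1  0.6 -5.4] t 12.07 w 0.502
```

Call:
{"fn": "arm_command", "kwargs": {"steps": [[[0.002,0.035,0,0,0,0,0],[0.006,0.093,0,0,0,0,0],[0.01,0.152,0,0,0,0,0],[0.0135,0.211,0,0,0,0,0],[0.017,0.27,0,0,0,0,0]]]}}

```text
clock: 12.7
eef_pos: [0.5406, -0.0809, 0.1916]
tool_rot: [[-0.996, 0.085, 0.001], [0.085, 0.996, 0.001], [-0.0, 0.001, -1.0]]
wrist_force: [1.2, -0.2, -5.9]
grip_width: 0.494
```

Call:
{"fn": "arm_command", "kwargs": {"steps": [[[0.004,0.06,0,0,0,0,0],[0.008,0.12,0,0,0,0,0],[0.012,0.18,0,0,0,0,0],[0.016,0.24,0,0,0,0,0],[0.02,0.298,0,0,0,0,0]]]}}

```text
clock: 13.32
eef_pos: [0.5461, 0.2178, 0.1922]
tool_rot: [[-0.996, 0.085, 0.001], [0.085, 0.996, 0.001], [-0.001, 0.001, -1.0]]
wrist_force: [0.5, -0.2, -5.3]
grip_width: 0.494
```

Call:
{"fn": "arm_command", "kwargs": {"steps": [[[0.004,0.0555,0,0,0,0,0],[0.004,0.074,0,0,0,0,0],[0.004,0.074,0.03,0,0,0,0],[0.004,0.074,0.08,0,0,0,0],[0.004,0.074,0.12,0,0,0,0]]]}}

```text
clock: 13.95
eef_pos: [0.5483, 0.2893, 0.0702]
tool_rot: [[-0.996, 0.085, -0.001], [0.085, 0.996, 0.0], [0.001, 0.0, -1.0]]
wrist_force: [-0.9, -0.4, -5.9]
grip_width: 0.499
```

Call:
{"fn": "arm_command", "kwargs": {"steps": [[[0,0,0.012,0,0,0,0],[0,0,0.022,0,0,0,0],[0,0,0.028,0,0,0,0],[0,0,0.03,0,0,0,0],[0,0,0.03,0,0,0,0]]]}}

```text
clock: 14.58
eef_pos: [0.5494, 0.2908, 0.0427]
tool_rot: [[-0.996, 0.085, 0.002], [0.085, 0.996, 0.002], [-0.002, 0.002, -1.0]]
wrist_force: [0.4, -0.6, -5.1]
grip_width: 0.5
```

Call:
{"fn": "arm_command", "kwargs": {"steps": [[[0,0,0.002,0,0,0,0],[0,0,0.004,0,0,0,0],[0,0,0.0045,0,0,0,0],[0,0,0.0045,0,0,0,0.6],[0,0,0.0045,0,0,0,1]]]}}

```text
clock: 15.2
eef_pos: [0.5494, 0.2908, 0.0378]
tool_rot: [[-0.996, 0.085, 0.002], [0.085, 0.996, 0.002], [-0.002, 0.002, -1.0]]
wrist_force: [-1.3, 0.2, -0.0]
grip_width: 0.641
```

Call:
{"fn": "arm_command", "kwargs": {"steps": [[[0,0,0,0,0,0,1],[0,0,0,0,0,0,1],[0,0,0,0,0,0,1],[0,0,0,0,0,0,1],[0,0,-0.03,0,0,0,1]]]}}

```text
clock: 15.82
eef_pos: [0.5464, 0.2896, 0.0646]
tool_rot: [[-0.996, 0.085, -0.005], [0.085, 0.996, -0.001], [0.005, -0.001, -1.0]]
wrist_force: [-0.7, -0.1, 0.8]
grip_width: 0.999
```

Call:
{"fn": "arm_command", "kwargs": {"steps": [[[0,0,-0.05,0,0,0,1],[0,0,-0.1,0,0,0,1],[0,0,-0.13,0,0,0,1],[-0.004,-0.05,-0.13,0,0,0,1],[-0.009,-0.108,-0.13,0,0,0,1]]]}}

```text
clock: 16.45
eef_pos: [0.5487, 0.1816, 0.198]
tool_rot: [[-0.997, 0.082, 0.002], [0.082, 0.997, 0.002], [-0.002, 0.002, -1.0]]
wrist_force: [0.1, -0.5, 0.4]
grip_width: 0.998
```

```bash
python3 -c "
from h import *
go('bush',.2)"
```

```text
bush 0.2 shift [-0.0305 -0.4005 -0.0028] turn [0.0021 0.002  0.0026] at [0.5487 0.1816 0.198 ] F [ 0.1 -0.5  0.4] t 16.45 w 0.998
```

Call:
{"fn": "arm_command", "kwargs": {"steps": [[[-0.0045,-0.06,0,0,0,0,1],[-0.009,-0.12,0,0,0,0,1],[-0.0135,-0.18,0,0,0,0,1],[-0.018,-0.24,0,0,0,0,1],[-0.0225,-0.3,0,0,0,0,1]]]}}

```text
clock: 17.08
eef_pos: [0.5454, -0.1209, 0.1969]
tool_rot: [[-0.996, 0.085, 0.001], [0.085, 0.996, 0.001], [-0.001, 0.002, -1.0]]
wrist_force: [0.7, -0.4, -0.6]
grip_width: 0.999
```

Call:
{"fn": "arm_command", "kwargs": {"steps": [[[-0.0045,-0.06,0,0,0,0,1],[-0.008,-0.1,0,0,0,0,1],[-0.008,-0.1,0,0,0,0,1],[-0.008,-0.1,0.04,0,0,0,1],[-0.008,-0.1,0.065,0,0,0,1]]]}}

```text
clock: 17.7
eef_pos: [0.5445, -0.2178, 0.1299]
tool_rot: [[-0.996, 0.084, -0.001], [0.084, 0.996, 0.003], [0.001, 0.003, -1.0]]
wrist_force: [0.5, -0.2, -0.5]
grip_width: 0.997
```

```bash
python3 -c "
from h import *
go('bush',.06)"
```

```text
bush 0.06 shift [-0.0019 -0.0023  0.0699] turn [ 0.0028 -0.0011  0.0006] at [ 0.5445 -0.2178  0.1299] F [ 0.5 -0.2 -0.5] t 17.7 w 0.997
```

Call:
{"fn": "arm_command", "kwargs": {"steps": [[[-0.0005,-0.0015,0.03,0,0,0,1],[-0.0005,-0.0015,0.055,0,0,0,1],[-0.0005,-0.0015,0.071,0,0,0,1],[-0.0005,-0.0015,0.071,0,0,0,0],[-0.0005,-0.0015,0.071,0,0,0,0]]]}}

```text
clock: 18.32
eef_pos: [0.5463, -0.2207, 0.0616]
tool_rot: [[-0.996, 0.084, 0.002], [0.084, 0.996, 0.001], [-0.002, 0.001, -1.0]]
wrist_force: [-0.3, 0.2, -0.2]
grip_width: 0.856
```

Call:
{"fn": "arm_command", "kwargs": {"steps": [[[0,0,0,0,0,0,0],[0,0,0,0,0,0,0],[0,0,0,0,0,0,0],[0,0,0,0,0,0,0],[0,0,0,0,0,0,0]]]}}

```text
clock: 18.95
eef_pos: [0.5457, -0.2204, 0.0607]
tool_rot: [[-0.996, 0.085, 0.001], [0.085, 0.996, 0.002], [-0.001, 0.002, -1.0]]
wrist_force: [0.2, 2.5, 2.6]
grip_width: 0.432
```

Call:
{"fn": "arm_command", "kwargs": {"steps": [[[0,0,0,0,0,0,0],[0,0,0,0,0,0,0],[0,0,0,0,0,0,0],[0,0,-0.04,0,0,0,0],[0,0,-0.08,0,0,0,0]]]}}

```text
clock: 19.58
eef_pos: [0.544, -0.2205, 0.1393]
tool_rot: [[-0.996, 0.085, -0.003], [0.085, 0.996, 0.003], [0.003, 0.002, -1.0]]
wrist_force: [0.3, -0.3, -2.4]
grip_width: 0.433
```

```bash
python3 -c "
from h import *
go('tB',.19)"
```

```text
tB 0.19 shift [-0.0453  0.5154 -0.0497] turn [ 0.0023 -0.0034  0.0001] at [ 0.544  -0.2205  0.1393] F [ 0.3 -0.3 -2.4] t 19.57 w 0.433
```

Call:
{"fn": "arm_command", "kwargs": {"steps": [[[-0.002,0.02,-0.035,0,0,0,0],[-0.006,0.075,-0.055,0,0,0,0],[-0.011,0.13,-0.055,0,0,0,0],[-0.016,0.188,-0.055,0,0,0,0],[-0.021,0.246,-0.055,0,0,0,0]]]}}

```text
clock: 20.2
eef_pos: [0.5867, 0.0237, 0.1946]
tool_rot: [[-0.996, 0.085, -0.001], [0.085, 0.996, 0.001], [0.001, 0.001, -1.0]]
wrist_force: [1.3, -0.4, -2.6]
grip_width: 0.433
```

Call:
{"fn": "arm_command", "kwargs": {"steps": [[[-0.005,0.058,0,0,0,0,0],[-0.01,0.116,0,0,0,0,0],[-0.015,0.174,0,0,0,0,0],[-0.02,0.23,0,0,0,0,0],[-0.0235,0.269,0,0,0,0,0]]]}}

```text
clock: 20.82
eef_pos: [0.6329, 0.2905, 0.1944]
tool_rot: [[-0.997, 0.083, -0.001], [0.083, 0.997, 0.0], [0.001, 0.0, -1.0]]
wrist_force: [0.7, -0.8, -3.3]
grip_width: 0.432
```

Call:
{"fn": "arm_command", "kwargs": {"steps": [[[0,0,0,0,0,0,0],[0,0,0.03,0,0,0,0],[0,0,0.08,0,0,0,0],[0,0,0.12,0,0,0,0],[0,0,0.135,0,0,0,0]]]}}

```text
clock: 21.45
eef_pos: [0.6307, 0.2865, 0.0566]
tool_rot: [[-0.996, 0.086, -0.007], [0.086, 0.996, -0.001], [0.006, -0.002, -1.0]]
wrist_force: [-1.1, -0.5, -3.2]
grip_width: 0.432
```

```bash
python3 -c "
from h import *
go('tB',.048)"
```

```text
tB 0.048 shift [-0.0022  0.0027  0.0085] turn [-0.0021 -0.0065 -0.0007] at [0.6307 0.2865 0.0566] F [-1.1 -0.5 -3.2] t 21.45 w 0.432
```

Call:
{"fn": "arm_command", "kwargs": {"steps": [[[0,0,0.004,0,0,0,0],[0,0,0.007,0,0,0,0],[0,0,0.009,0,0,0,0],[0,0,0.009,0,0,0,0],[0,0,0.009,0,0,0,0]]]}}

```text
clock: 22.08
eef_pos: [0.6338, 0.289, 0.0531]
tool_rot: [[-0.996, 0.085, 0.001], [0.085, 0.996, 0.002], [-0.001, 0.002, -1.0]]
wrist_force: [-0.4, 0.0, -3.2]
grip_width: 0.431
```

Call:
{"fn": "arm_command", "kwargs": {"steps": [[[0,0,0.003,0,0,0,0],[0,0,0.005,0,0,0,0],[0,0,0.0055,0,0,0,0],[0,0,0.0055,0,0,0,0.55],[0,0,0.0055,0,0,0,1]]]}}

```text
clock: 22.7
eef_pos: [0.6339, 0.289, 0.047]
tool_rot: [[-0.996, 0.085, 0.001], [0.085, 0.996, 0.002], [-0.001, 0.002, -1.0]]
wrist_force: [-0.6, 0.5, 0.6]
grip_width: 0.577
```

Call:
{"fn": "arm_command", "kwargs": {"steps": [[[0,0,0,0,0,0,1],[0,0,0,0,0,0,1],[0,0,0,0,0,0,1],[0,0,0,0,0,0,1],[0,0,-0.03,0,0,0,1]]]}}

```text
clock: 23.32
eef_pos: [0.631, 0.288, 0.0737]
tool_rot: [[-0.996, 0.085, -0.006], [0.085, 0.996, -0.0], [0.006, -0.001, -1.0]]
wrist_force: [0.0, 0.5, 0.4]
grip_width: 0.989
```

Call:
{"fn": "arm_command", "kwargs": {"steps": [[[0,0,-0.05,0,0,0,1],[0,0,-0.1,0,0,0,1],[0,0,-0.13,0,0,0,1],[0.004,-0.05,-0.13,0,0,0,1],[0.008,-0.108,-0.13,0,0,0,1]]]}}

```text
clock: 23.95
eef_pos: [0.6163, 0.1814, 0.2074]
tool_rot: [[-0.997, 0.082, 0.002], [0.082, 0.997, 0.002], [-0.002, 0.002, -1.0]]
wrist_force: [0.1, -0.7, -0.2]
grip_width: 1.0
```

Call:
{"fn": "arm_command", "kwargs": {"steps": [[[0.0045,-0.06,0,0,0,0,1],[0.009,-0.12,0,0,0,0,1],[0.0135,-0.18,0,0,0,0,1],[0.018,-0.24,0,0,0,0,1],[0.0225,-0.3,0,0,0,0,1]]]}}

```text
clock: 24.58
eef_pos: [0.568, -0.1172, 0.2065]
tool_rot: [[-0.996, 0.085, 0.001], [0.085, 0.996, 0.001], [-0.001, 0.002, -1.0]]
wrist_force: [0.4, 0.1, -0.3]
grip_width: 1.002
```

```bash
python3 -c "
from h import *
from station import viewer
go('bearing',.15)
c=viewer.capture('top');pickle.dump(c,open('t3.pkl','wb'));cv2.imwrite('pics/t3.png',cv2.resize(c['color'][185:310,120:440,::-1],None,fx=2.5,fy=2.5,interpolation=cv2.INTER_CUBIC))
"
```

```text
bearing 0.15 shift [ 0.0141 -0.1701  0.0562] turn [0.0015 0.0011 0.0003] at [ 0.568  -0.1172  0.2065] F [ 0.4  0.1 -0.3] t 24.57 w 1.002
```

View pics/t3.png

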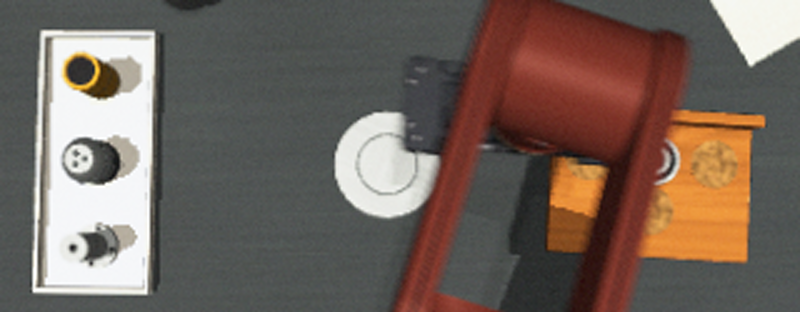

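All three tools stand upright in the tray: bush (80,70), chuck (88,160) and arbor (75,246). The bearing is still on its spot. Next I'll take a wrist look to refine the bearing and cork discs.

Call:
{"fn": "arm_command", "kwargs": {"steps": [[[0.02,-0.05,0,0,0,0,1],[0.04,-0.1,0,0,0,0,1],[0.06,-0.15,0,0,0,0,1],[0.065,-0.17,0,0,0,0,1],[0.065,-0.17,0,0,0,0,1]]]}}

```text
clock: 25.25
eef_pos: [0.4892, -0.28, 0.2059]
tool_rot: [[-0.996, 0.087, 0.001], [0.087, 0.996, 0.002], [-0.001, 0.002, -1.0]]
wrist_force: [-0.5, -0.8, -0.3]
grip_width: 0.999
```

```bash
python3 -c "
from h import *
from station import viewer
go('bearing',.021)
c=viewer.capture('wrist');pickle.dump(c,open('w3.pkl','wb'));im=np.ascontiguousarray(c['color'][:,:,::-1]);x,y,w,h,k=160,140,230,150,3
a=cv2.resize(im[y:y+h,x:x+w],None,fx=k,fy=k,interpolation=cv2.INTER_CUBIC)
for n,z in [('bearing',.033),('arbor',.018),('chuck',.018),('bush',.018)]:
  q=proj(c,[[*P[n],z]])[0]; print(n,q); cv2.drawMarker(a,tuple(int((v-o+.5)*k) for v,o in zip(q,(x,y))),(255,0,0),1,10)
cv2.imwrite('pics/w3.png',a)"
```

```text
bearing 0.021 shift [-0.0506 -0.0014  0.185 ] turn [ 0.0019  0.0006 -0.0021] at [ 0.4892 -0.28    0.2059] F [-0.5 -0.8 -0.3] t 25.25 w 0.999
bearing [272.41186594 243.93414351]
arbor [272.13589938 196.21975096]
chuck [215.17154378 240.5451037 ]
bush [329.46865669 239.93911235]
```

View pics/w3.png

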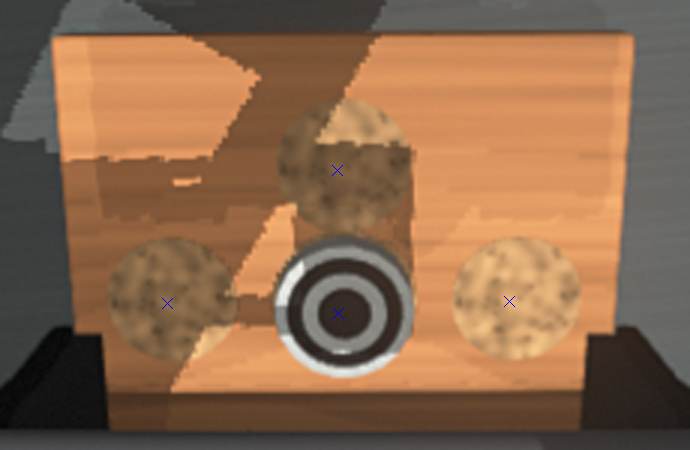

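The cork discs and bearing agree with my positions to about 2 mm: chuck disc (172,299), bush (517,298), arbor (345,164), bearing (344,313). I'll take the bearing now.

Call:
{"fn": "arm_command", "kwargs": {"steps": [[[-0.0506,-0.001,0.0,0,0,-0.001,1],[-0.0506,-0.001,0.05,0,0,-0.001,1],[-0.0506,-0.001,0.1,0,0,-0.001,1],[-0.0506,-0.001,0.14,0,0,-0.001,1],[-0.0506,-0.001,0.16,0,0,-0.001,1]]]}}

```text
clock: 25.92
eef_pos: [0.5392, -0.2813, 0.0431]
tool_rot: [[-0.997, 0.082, -0.003], [0.082, 0.997, 0.004], [0.003, 0.004, -1.0]]
wrist_force: [-0.3, 0.0, -0.2]
grip_width: 0.994
```

Call:
{"fn": "arm_command", "kwargs": {"steps": [[[0,0,0.01,0,0,0,1],[0,0,0.018,0,0,0,1],[0,0,0.022,0,0,0,1],[0,0,0.022,0,0,0,1],[0,0,0.022,0,0,0,1]]]}}

```text
clock: 26.55
eef_pos: [0.5402, -0.2847, 0.0247]
tool_rot: [[-0.996, 0.084, 0.001], [0.084, 0.996, 0.001], [-0.001, 0.001, -1.0]]
wrist_force: [0.2, 0.5, -0.5]
grip_width: 1.001
```

```bash
python3 -c "
from h import *
go('bearing',.021)"
```

```text
bearing 0.021 shift [ 0.0005 -0.0008  0.0037] turn [0.001  0.0014 0.001 ] at [ 0.5402 -0.2847  0.0247] F [ 0.2  0.5 -0.5] t 26.55 w 1.001
```

Call:
{"fn": "arm_command", "kwargs": {"steps": [[[0,0,0.002,0,0,0,1],[0,0,0.0025,0,0,0,0],[0,0,0.0025,0,0,0,0],[0,0,0.0025,0,0,0,0],[0,0,0.0025,0,0,0,0]]]}}

```text
clock: 27.18
eef_pos: [0.5398, -0.2842, 0.0214]
tool_rot: [[-0.996, 0.084, 0.0], [0.084, 0.996, 0.002], [-0.0, 0.002, -1.0]]
wrist_force: [-0.8, 0.3, -0.4]
grip_width: 0.632
```

Call:
{"fn": "arm_command", "kwargs": {"steps": [[[0,0,0,0,0,0,0],[0,0,0,0,0,0,0],[0,0,0,0,0,0,0],[0,0,-0.02,0,0,0,0],[0,0,-0.06,0,0,0,0]]]}}

```text
clock: 27.8
eef_pos: [0.5382, -0.2833, 0.0809]
tool_rot: [[-0.996, 0.084, -0.003], [0.084, 0.996, 0.004], [0.003, 0.004, -1.0]]
wrist_force: [0.3, -0.0, -1.2]
grip_width: 0.589
```

```bash
python3 -c "
from h import *
go('plate',.13)"
```

```text
plate 0.13 shift [ 0.0191  0.2713 -0.048 ] turn [ 0.0039 -0.0035  0.0012] at [ 0.5382 -0.2833  0.0809] F [ 0.3 -0.  -1.2] t 27.8 w 0.589
```

Call:
{"fn": "arm_command", "kwargs": {"steps": [[[0.002,0.02,-0.04,0,0,0,0],[0.006,0.08,-0.04,0,0,0,0],[0.011,0.14,-0.04,0,0,0,0],[0.016,0.2,-0.04,0,0,0,0],[0.0205,0.255,-0.04,0,0,0,0]]]}}

```text
clock: 28.42
eef_pos: [0.5407, -0.0267, 0.1234]
tool_rot: [[-0.996, 0.084, 0.002], [0.084, 0.996, 0.001], [-0.002, 0.002, -1.0]]
wrist_force: [1.3, -0.2, -1.1]
grip_width: 0.587
```

Call:
{"fn": "arm_command", "kwargs": {"steps": [[[0,0.017,0,0,0,0,0],[0,0.017,0.03,0,0,0,0],[0,0.017,0.06,0,0,0,0],[0,0.017,0.085,0,0,0,0],[0,0.017,0.085,0,0,0,0]]]}}

```text
clock: 29.05
eef_pos: [0.5404, -0.0119, 0.0355]
tool_rot: [[-0.996, 0.084, -0.004], [0.084, 0.996, 0.002], [0.004, 0.002, -1.0]]
wrist_force: [0.6, 1.2, -1.5]
grip_width: 0.589
```

```bash
python3 -c "
from h import *
go('plate',.0155)"
```

```text
plate 0.0155 shift [-0.0016  0.0005  0.02  ] turn [ 0.0017 -0.0037  0.0007] at [ 0.5404 -0.0119  0.0355] F [ 0.6  1.2 -1.5] t 29.05 w 0.589
```

Call:
{"fn": "arm_command", "kwargs": {"steps": [[[0,0,0.008,0,0,0,0],[0,0,0.014,0,0,0,0],[0,0,0.018,0,0,0,0],[0,0,0.019,0,0,0,0],[0,0,0.019,0,0,0,0]]]}}

```text
clock: 29.68
eef_pos: [0.5421, -0.0115, 0.0179]
tool_rot: [[-0.996, 0.084, 0.001], [0.084, 0.996, 0.002], [-0.0, 0.002, -1.0]]
wrist_force: [-0.4, 0.3, -2.0]
grip_width: 0.588
```

Call:
{"fn": "arm_command", "kwargs": {"steps": [[[0,0,0.0015,0,0,0,0],[0,0,0.0024,0,0,0,0],[0,0,0.0024,0,0,0,0],[0,0,0.0024,0,0,0,0.7],[0,0,0.0024,0,0,0,1]]]}}

```text
clock: 30.3
eef_pos: [0.5423, -0.0115, 0.0157]
tool_rot: [[-0.996, 0.084, 0.001], [0.084, 0.996, 0.002], [-0.001, 0.002, -1.0]]
wrist_force: [-0.0, -0.2, -0.0]
grip_width: 0.734
```

Call:
{"fn": "arm_command", "kwargs": {"steps": [[[0,0,0,0,0,0,1],[0,0,0,0,0,0,1],[0,0,0,0,0,0,1],[0,0,-0.03,0,0,0,1],[0,0,-0.09,0,0,0,1]]]}}

```text
clock: 30.92
eef_pos: [0.5393, -0.0112, 0.1035]
tool_rot: [[-0.996, 0.084, -0.006], [0.084, 0.996, 0.003], [0.006, 0.002, -1.0]]
wrist_force: [1.0, -0.8, 0.1]
grip_width: 0.997
```

Call:
{"fn": "arm_command", "kwargs": {"steps": [[[-0.01,0.03,-0.05,0,0,0,1],[-0.02,0.08,-0.09,0,0,0,1],[-0.03,0.135,-0.09,0,0,0,1],[-0.04,0.19,-0.09,0,0,0,1],[-0.05,0.245,-0.09,0,0,0,1]]]}}

```text
clock: 31.55
eef_pos: [0.6127, 0.23, 0.1961]
tool_rot: [[-0.996, 0.084, 0.001], [0.084, 0.996, 0.002], [-0.001, 0.002, -1.0]]
wrist_force: [1.3, 0.3, -0.3]
grip_width: 0.998
```

```bash
python3 -c "
from h import *
from station import viewer
go('tB',.2)
c=viewer.capture('top');pickle.dump(c,open('t4.pkl','wb'));cv2.imwrite('pics/t4.png',cv2.resize(c['color'][185:310,120:440,::-1],None,fx=2.5,fy=2.5,interpolation=cv2.INTER_CUBIC))
"
```

```text
tB 0.2 shift [-0.0153  0.0605 -0.0038] turn [0.0017 0.0008 0.0011] at [0.6127 0.23   0.1961] F [ 1.3  0.3 -0.3] t 31.55 w 0.998
```

View pics/t4.png

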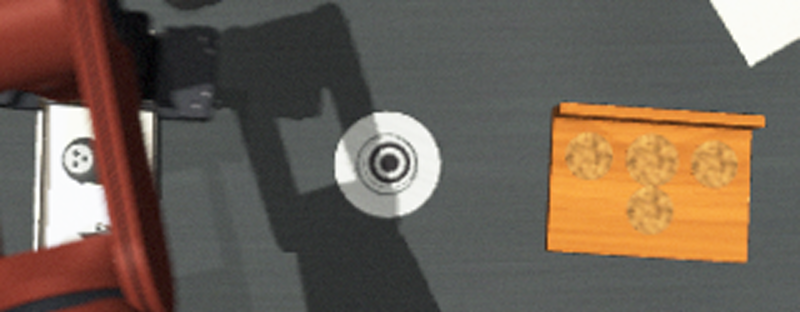

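The bearing lies inside the scribed ring of the plate at (388,162), ring centre (387,163). All four cork discs are empty. Now I'll return the bush first.

Call:
{"fn": "arm_command", "kwargs": {"steps": [[[-0.015,0.0595,0,0,0,0,1],[-0.018,0.0598,0.0,0,0,0,1],[-0.018,0.0598,0.04,0,0,0,1],[-0.018,0.0598,0.09,0,0,0,1],[-0.018,0.0598,0.13,0,0,0,1]]]}}

```text
clock: 32.22
eef_pos: [0.6346, 0.2852, 0.064]
tool_rot: [[-0.996, 0.084, -0.001], [0.084, 0.996, 0.001], [0.001, 0.001, -1.0]]
wrist_force: [-0.7, 0.4, 0.2]
grip_width: 1.0
```

```bash
sed -i 's/tA=.*tB=([^)]*))/tA=(.4628,.2935),tC=(.5494,.2908),tB=(.6339,.289))/' h.py; python3 -c "
from h import *
go('tB',.047)"
```

```text
tB 0.047 shift [0.001  0.0037 0.017 ] turn [ 0.0008 -0.001   0.0008] at [0.6346 0.2852 0.064 ] F [-0.7  0.4  0.2] t 32.23 w 1.0
```

Call:
{"fn": "arm_command", "kwargs": {"steps": [[[0.002,0.0018,0.01,0,0,0,1],[0.002,0.0018,0.017,0,0,0,1],[0.002,0.0018,0.017,0,0,0,0],[0.002,0.0018,0.017,0,0,0,0],[0.002,0.0018,0.017,0,0,0,0]]]}}

```text
clock: 32.85
eef_pos: [0.6343, 0.2887, 0.0504]
tool_rot: [[-0.996, 0.084, 0.003], [0.084, 0.996, 0.002], [-0.002, 0.002, -1.0]]
wrist_force: [0.2, -0.5, 0.2]
grip_width: 0.743
```

Call:
{"fn": "arm_command", "kwargs": {"steps": [[[0,0,0,0,0,0,0],[0,0,0,0,0,0,0],[0,0,0,0,0,0,0],[0,0,0,0,0,0,0],[0,0,0,0,0,0,0]]]}}

```text
clock: 33.48
eef_pos: [0.6335, 0.2886, 0.049]
tool_rot: [[-0.996, 0.084, 0.0], [0.084, 0.996, 0.002], [-0.0, 0.002, -1.0]]
wrist_force: [0.1, 0.1, 0.8]
grip_width: 0.427
```

Call:
{"fn": "arm_command", "kwargs": {"steps": [[[0,0,0,0,0,0,0],[0,0,-0.02,0,0,0,0],[0,0,-0.06,0,0,0,0],[0,0,-0.11,0,0,0,0],[0,0,-0.15,0,0,0,0]]]}}

```text
clock: 34.1
eef_pos: [0.6337, 0.2882, 0.2023]
tool_rot: [[-0.996, 0.084, 0.002], [0.084, 0.996, 0.002], [-0.002, 0.002, -1.0]]
wrist_force: [0.4, 0.1, -2.9]
grip_width: 0.426
```

```bash
python3 -c "
from h import *
go('bush',.2)"
```

```text
bush 0.2 shift [ 0.0446 -0.5139  0.0011] turn [0.0022 0.0021 0.0011] at [0.6337 0.2882 0.2023] F [ 0.4  0.1 -2.9] t 34.1 w 0.426
```

Call:
{"fn": "arm_command", "kwargs": {"steps": [[[0.003,-0.03,0,0,0,0,0],[0.007,-0.085,0,0,0,0,0],[0.012,-0.143,0,0,0,0,0],[0.0175,-0.201,0,0,0,0,0],[0.0225,-0.26,0,0,0,0,0]]]}}

```text
clock: 34.72
eef_pos: [0.5886, 0.0293, 0.1996]
tool_rot: [[-0.997, 0.083, 0.001], [0.083, 0.997, 0.001], [-0.001, 0.001, -1.0]]
wrist_force: [0.9, -0.6, -3.1]
grip_width: 0.43
```

Call:
{"fn": "arm_command", "kwargs": {"steps": [[[0.005,-0.058,0,0,0,0,0],[0.01,-0.116,0,0,0,0,0],[0.015,-0.174,0,0,0,0,0],[0.02,-0.23,0,0,0,0,0],[0.022,-0.254,0,0,0,0,0]]]}}

```text
clock: 35.35
eef_pos: [0.545, -0.2235, 0.1992]
tool_rot: [[-0.996, 0.087, 0.001], [0.087, 0.996, 0.0], [-0.001, 0.0, -1.0]]
wrist_force: [0.5, 1.5, -2.7]
grip_width: 0.431
```

Call:
{"fn": "arm_command", "kwargs": {"steps": [[[0,0,0,0,0,0,0],[0,0,0.03,0,0,0,0],[0,0,0.07,0,0,0,0],[0,0,0.11,0,0,0,0],[0,0,0.13,0,0,0,0]]]}}

```text
clock: 35.98
eef_pos: [0.5449, -0.218, 0.066]
tool_rot: [[-0.997, 0.083, -0.003], [0.083, 0.997, 0.004], [0.003, 0.004, -1.0]]
wrist_force: [-0.4, 0.4, -2.9]
grip_width: 0.432
```

Call:
{"fn": "arm_command", "kwargs": {"steps": [[[0,0,0,0,0,0,0],[0,0,0,0,0,0,0],[0,0,0,0,0,0,0]]]}}

```text
clock: 36.35
eef_pos: [0.5476, -0.2207, 0.0703]
tool_rot: [[-0.996, 0.084, 0.004], [0.084, 0.997, -0.0], [-0.004, 0.0, -1.0]]
wrist_force: [0.2, -1.0, -4.1]
grip_width: 0.427
```

```bash
python3 -c "
from h import *
go('bush',.0615)"
```

```text
bush 0.0615 shift [0.0014 0.0005 0.0087] turn [0.0002 0.0035 0.0014] at [ 0.5476 -0.2207  0.0703] F [ 0.2 -1.  -4.1] t 36.35 w 0.427
```

Call:
{"fn": "arm_command", "kwargs": {"steps": [[[0.0005,0.0005,0.003,0,0,0,0],[0.0005,0.0005,0.006,0,0,0,0],[0.0005,0.0005,0.007,0,0,0,0],[0.0005,0.0005,0.007,0,0,0,0],[0.0005,0.0005,0.007,0,0,0,0]]]}}

```text
clock: 36.98
eef_pos: [0.5459, -0.2196, 0.0619]
tool_rot: [[-0.996, 0.084, 0.001], [0.084, 0.996, 0.001], [-0.001, 0.001, -1.0]]
wrist_force: [-2.2, 1.5, 5.9]
grip_width: 0.431
```

Call:
{"fn": "arm_command", "kwargs": {"steps": [[[0,0,0,0,0,0,0.55],[0,0,0,0,0,0,0.7],[0,0,0,0,0,0,1],[0,0,0,0,0,0,1],[0,0,0,0,0,0,1]]]}}

```text
clock: 37.6
eef_pos: [0.5456, -0.2195, 0.061]
tool_rot: [[-0.996, 0.084, 0.0], [0.084, 0.996, 0.002], [-0.0, 0.002, -1.0]]
wrist_force: [-0.2, 0.2, 0.6]
grip_width: 0.914
```

Call:
{"fn": "arm_command", "kwargs": {"steps": [[[0,0,-0.02,0,0,0,1],[0,0,-0.06,0,0,0,1],[0,0,-0.11,0,0,0,1],[0.0,0.01,-0.14,0,0,0,1],[0.004,0.06,-0.14,0,0,0,1]]]}}

```text
clock: 38.22
eef_pos: [0.5491, -0.162, 0.2071]
tool_rot: [[-0.996, 0.087, 0.009], [0.087, 0.996, -0.003], [-0.009, -0.002, -1.0]]
wrist_force: [0.8, 0.6, -1.1]
grip_width: 0.995
```

Call:
{"fn": "arm_command", "kwargs": {"steps": [[[0.005,0.06,0,0,0,0,1],[0.01,0.12,0,0,0,0,1],[0.015,0.18,0,0,0,0,1],[0.02,0.24,0,0,0,0,1],[0.025,0.3,0,0,0,0,1]]]}}

```text
clock: 38.85
eef_pos: [0.5471, 0.1435, 0.2038]
tool_rot: [[-0.996, 0.084, 0.003], [0.084, 0.996, 0.002], [-0.003, 0.002, -1.0]]
wrist_force: [0.7, -0.1, -0.2]
grip_width: 0.999
```

```bash
python3 -c "
from h import *
go('tC',.2)"
```

```text
tC 0.2 shift [0.01   0.147  0.0041] turn [0.0021 0.0029 0.0011] at [0.5471 0.1435 0.2038] F [ 0.7 -0.1 -0.2] t 38.85 w 0.999
```

Call:
{"fn": "arm_command", "kwargs": {"steps": [[[0.004,0.055,0,0,0,0,1],[0.007,0.11,0,0,0,0,1],[0.009,0.147,0,0,0,0,1],[0.009,0.147,0.02,0,0,0,1],[0.009,0.147,0.07,0,0,0,1]]]}}

```text
clock: 39.48
eef_pos: [0.5527, 0.2896, 0.1349]
tool_rot: [[-0.997, 0.083, 0.008], [0.083, 0.997, 0.004], [-0.007, 0.004, -1.0]]
wrist_force: [0.7, -0.6, -0.4]
grip_width: 0.999
```

Call:
{"fn": "arm_command", "kwargs": {"steps": [[[0,0,0.035,0,0,0,1],[0,0,0.07,0,0,0,1],[0,0,0.085,0,0,0,1],[0,0,0.085,0,0,0,1],[0,0,0.085,0,0,0,1]]]}}

```text
clock: 40.1
eef_pos: [0.5516, 0.2891, 0.0488]
tool_rot: [[-0.996, 0.084, 0.003], [0.084, 0.996, 0.003], [-0.003, 0.003, -1.0]]
wrist_force: [0.3, 0.1, -0.1]
grip_width: 1.003
```

```bash
python3 -c "
from h import *
go('tC',.039)"
```

```text
tC 0.039 shift [0.0023 0.0015 0.0098] turn [0.0028 0.0028 0.0009] at [0.5516 0.2891 0.0488] F [ 0.3  0.1 -0.1] t 40.1 w 1.003
```

Call:
{"fn": "arm_command", "kwargs": {"steps": [[[0.002,0.0015,0.006,0,0,0,1],[0.002,0.0015,0.0095,0,0,0,1],[0.002,0.0015,0.0095,0,0,0,0],[0.002,0.0015,0.0095,0,0,0,0],[0.002,0.0015,0.0095,0,0,0,0]]]}}

```text
clock: 40.72
eef_pos: [0.5485, 0.2907, 0.0376]
tool_rot: [[-0.996, 0.084, 0.001], [0.084, 0.996, 0.002], [-0.0, 0.002, -1.0]]
wrist_force: [-0.5, 0.3, 0.1]
grip_width: 0.744
```

Call:
{"fn": "arm_command", "kwargs": {"steps": [[[0,0,0,0,0,0,0],[0,0,0,0,0,0,0],[0,0,0,0,0,0,0],[0,0,0,0,0,0,0],[0,0,0,0,0,0,0]]]}}

```text
clock: 41.35
eef_pos: [0.5485, 0.2909, 0.0375]
tool_rot: [[-0.996, 0.084, 0.001], [0.084, 0.996, 0.002], [-0.001, 0.002, -1.0]]
wrist_force: [0.5, 1.2, -0.4]
grip_width: 0.497
```

Call:
{"fn": "arm_command", "kwargs": {"steps": [[[0,0,-0.01,0,0,0,0],[0,0,-0.04,0,0,0,0],[0,0,-0.09,0,0,0,0],[0,0,-0.14,0,0,0,0],[0,0,-0.165,0,0,0,0]]]}}

```text
clock: 41.98
eef_pos: [0.5491, 0.2904, 0.2059]
tool_rot: [[-0.996, 0.084, 0.004], [0.084, 0.996, 0.002], [-0.003, 0.003, -1.0]]
wrist_force: [0.2, -0.4, -5.3]
grip_width: 0.496
```

```bash
python3 -c "
from h import *
go('chuck',.2)"
```

```text
chuck 0.2 shift [-0.0399 -0.6406  0.0043] turn [0.0027 0.0034 0.0011] at [0.5491 0.2904 0.2059] F [ 0.2 -0.4 -5.3] t 41.98 w 0.496
```

Call:
{"fn": "arm_command", "kwargs": {"steps": [[[-0.002,-0.035,0,0,0,0,0],[-0.006,-0.093,0,0,0,0,0],[-0.0095,-0.152,0,0,0,0,0],[-0.013,-0.211,0,0,0,0,0],[-0.017,-0.27,0,0,0,0,0]]]}}

```text
clock: 42.6
eef_pos: [0.5414, 0.018, 0.2016]
tool_rot: [[-0.997, 0.084, -0.001], [0.084, 0.997, 0.001], [0.001, 0.001, -1.0]]
wrist_force: [1.5, -0.2, -5.0]
grip_width: 0.5
```

Call:
{"fn": "arm_command", "kwargs": {"steps": [[[-0.004,-0.06,0,0,0,0,0],[-0.008,-0.12,0,0,0,0,0],[-0.012,-0.18,0,0,0,0,0],[-0.016,-0.24,0,0,0,0,0],[-0.0185,-0.298,0,0,0,0,0]]]}}

```text
clock: 43.22
eef_pos: [0.535, -0.2804, 0.201]
tool_rot: [[-0.996, 0.084, -0.001], [0.084, 0.996, 0.002], [0.001, 0.002, -1.0]]
wrist_force: [1.1, 0.3, -5.0]
grip_width: 0.496
```

Call:
{"fn": "arm_command", "kwargs": {"steps": [[[-0.0045,-0.055,0,0,0,0,0],[-0.0045,-0.0725,0.0,0,0,0,0],[-0.0045,-0.0725,0.03,0,0,0,0],[-0.0045,-0.0725,0.08,0,0,0,0],[-0.0045,-0.0725,0.12,0,0,0,0]]]}}

```text
clock: 43.85
eef_pos: [0.5334, -0.3495, 0.0789]
tool_rot: [[-0.997, 0.083, -0.002], [0.083, 0.997, 0.004], [0.002, 0.004, -1.0]]
wrist_force: [-0.7, -0.5, -6.3]
grip_width: 0.498
```

Call:
{"fn": "arm_command", "kwargs": {"steps": [[[0,0,0.01,0,0,0,0],[0,0,0.02,0,0,0,0],[0,0,0.025,0,0,0,0],[0,0,0.025,0,0,0,0],[0,0,0.025,0,0,0,0]]]}}

```text
clock: 44.48
eef_pos: [0.5353, -0.3515, 0.0576]
tool_rot: [[-0.996, 0.084, 0.002], [0.084, 0.996, 0.0], [-0.002, 0.001, -1.0]]
wrist_force: [-0.9, -0.3, -5.2]
grip_width: 0.504
```

```bash
python3 -c "
from h import *
go('chuck',.0505)"
```

```text
chuck 0.0505 shift [0.0001 0.0002 0.0071] turn [0.0006 0.0018 0.0012] at [ 0.5353 -0.3515  0.0576] F [-0.9 -0.3 -5.2] t 44.48 w 0.504
```

Call:
{"fn": "arm_command", "kwargs": {"steps": [[[0,0,0.003,0,0,0,0],[0,0,0.006,0,0,0,0],[0,0,0.0068,0,0,0,0],[0,0,0.0068,0,0,0,0],[0,0,0.0068,0,0,0,0]]]}}

```text
clock: 45.1
eef_pos: [0.5349, -0.3511, 0.0505]
tool_rot: [[-0.996, 0.084, 0.001], [0.084, 0.996, 0.001], [-0.001, 0.001, -1.0]]
wrist_force: [-2.0, 2.7, 5.3]
grip_width: 0.5
```

Call:
{"fn": "arm_command", "kwargs": {"steps": [[[0,0,0,0,0,0,0.6],[0,0,0,0,0,0,0.75],[0,0,0,0,0,0,1],[0,0,0,0,0,0,1],[0,0,0,0,0,0,1]]]}}

```text
clock: 45.72
eef_pos: [0.5346, -0.351, 0.0495]
tool_rot: [[-0.996, 0.084, 0.0], [0.084, 0.996, 0.002], [-0.0, 0.002, -1.0]]
wrist_force: [0.6, -0.0, -0.1]
grip_width: 0.95
```

Call:
{"fn": "arm_command", "kwargs": {"steps": [[[0,0,-0.02,0,0,0,1],[0,0,-0.06,0,0,0,1],[0,0,-0.11,0,0,0,1],[0.0,0.0,-0.15,0,0,0,1],[0.004,0.05,-0.15,0,0,0,1]]]}}

```text
clock: 46.35
eef_pos: [0.5371, -0.305, 0.2069]
tool_rot: [[-0.996, 0.087, 0.01], [0.087, 0.996, -0.006], [-0.01, -0.005, -1.0]]
wrist_force: [0.9, -0.5, -1.4]
grip_width: 0.996
```

Call:
{"fn": "arm_command", "kwargs": {"steps": [[[0.012,0.06,0,0,0,0,1],[0.024,0.118,0,0,0,0,1],[0.036,0.176,0,0,0,0,1],[0.048,0.234,0,0,0,0,1],[0.06,0.292,0,0,0,0,1]]]}}

```text
clock: 46.98
eef_pos: [0.4994, -0.0034, 0.202]
tool_rot: [[-0.996, 0.084, 0.003], [0.084, 0.996, 0.001], [-0.003, 0.002, -1.0]]
wrist_force: [0.8, 1.0, 0.6]
grip_width: 1.001
```

```bash
python3 -c "
from h import *
go('tA',.2)"
```

```text
tA 0.2 shift [0.0614 0.2927 0.0023] turn [0.0015 0.0031 0.0009] at [ 0.4994 -0.0034  0.202 ] F [0.8 1.  0.6] t 46.98 w 1.001
```

Call:
{"fn": "arm_command", "kwargs": {"steps": [[[0.012,0.058,0,0,0,0,1],[0.024,0.116,0,0,0,0,1],[0.036,0.174,0,0,0,0,1],[0.048,0.232,0,0,0,0,1],[0.0605,0.2925,0,0,0,0,1]]]}}

```text
clock: 47.6
eef_pos: [0.4636, 0.2935, 0.2027]
tool_rot: [[-0.996, 0.084, 0.003], [0.084, 0.996, 0.003], [-0.003, 0.003, -1.0]]
wrist_force: [1.0, 0.0, 0.4]
grip_width: 1.0
```

Call:
{"fn": "arm_command", "kwargs": {"steps": [[[0,0,0,0,0,0,1],[0,0,0.03,0,0,0,1],[0,0,0.08,0,0,0,1],[0,0,0.12,0,0,0,1],[0,0,0.125,0,0,0,1]]]}}

```text
clock: 48.22
eef_pos: [0.4618, 0.2898, 0.0735]
tool_rot: [[-0.996, 0.085, -0.004], [0.085, 0.996, -0.001], [0.004, -0.001, -1.0]]
wrist_force: [-0.1, -0.7, 0.8]
grip_width: 0.999
```

```bash
python3 -c "
from h import *
go('tA',.0625)"
```

```text
tA 0.0625 shift [-0.0008  0.0038  0.011 ] turn [-0.0013 -0.0044  0.0003] at [0.4618 0.2898 0.0735] F [-0.1 -0.7  0.8] t 48.23 w 0.999
```

Call:
{"fn": "arm_command", "kwargs": {"steps": [[[0.001,0.002,0.008,0,0,0,1],[0.001,0.002,0.014,0,0,0,0],[0.001,0.002,0.014,0,0,0,0],[0.001,0.002,0.014,0,0,0,0],[0.001,0.002,0.014,0,0,0,0]]]}}

```text
clock: 48.85
eef_pos: [0.4631, 0.2939, 0.0621]
tool_rot: [[-0.996, 0.084, 0.001], [0.084, 0.996, 0.002], [-0.001, 0.002, -1.0]]
wrist_force: [0.1, 0.2, -0.6]
grip_width: 0.628
```

Call:
{"fn": "arm_command", "kwargs": {"steps": [[[0,0,0,0,0,0,0],[0,0,0,0,0,0,0],[0,0,0,0,0,0,0],[0,0,0,0,0,0,0],[0,0,0,0,0,0,0]]]}}

```text
clock: 49.48
eef_pos: [0.4628, 0.2937, 0.0615]
tool_rot: [[-0.996, 0.084, 0.0], [0.084, 0.996, 0.002], [-0.0, 0.002, -1.0]]
wrist_force: [-0.6, -1.0, 0.8]
grip_width: 0.316
```

Call:
{"fn": "arm_command", "kwargs": {"steps": [[[0,0,0,0,0,0,0],[0,0,-0.01,0,0,0,0],[0,0,-0.05,0,0,0,0],[0,0,-0.1,0,0,0,0],[0,0,-0.145,0,0,0,0]]]}}

```text
clock: 50.1
eef_pos: [0.4623, 0.2934, 0.2082]
tool_rot: [[-0.996, 0.084, 0.0], [0.084, 0.996, 0.002], [0.0, 0.002, -1.0]]
wrist_force: [0.9, -0.2, -5.0]
grip_width: 0.316
```

```bash
python3 -c "
from h import *
go('arbor',.2)"
```

```text
arbor 0.2 shift [-0.0749 -0.5704  0.0073] turn [ 0.0016 -0.0001  0.0012] at [0.4623 0.2934 0.2082] F [ 0.9 -0.2 -5. ] t 50.1 w 0.316
```

Call:
{"fn": "arm_command", "kwargs": {"steps": [[[-0.004,-0.03,0,0,0,0,0],[-0.011,-0.085,0,0,0,0,0],[-0.019,-0.142,0,0,0,0,0],[-0.026,-0.199,0,0,0,0,0],[-0.034,-0.256,0,0,0,0,0]]]}}

```text
clock: 50.72
eef_pos: [0.4745, 0.034, 0.2062]
tool_rot: [[-0.997, 0.083, 0.0], [0.083, 0.997, 0.002], [-0.0, 0.002, -1.0]]
wrist_force: [1.2, -0.2, -4.3]
grip_width: 0.315
```

Call:
{"fn": "arm_command", "kwargs": {"steps": [[[-0.0075,-0.058,0,0,0,0,0],[-0.015,-0.116,0,0,0,0,0],[-0.023,-0.174,0,0,0,0,0],[-0.03,-0.23,0,0,0,0,0],[-0.038,-0.286,0,0,0,0,0]]]}}

```text
clock: 51.35
eef_pos: [0.4886, -0.2541, 0.2057]
tool_rot: [[-0.996, 0.084, 0.0], [0.084, 0.996, 0.002], [0.0, 0.002, -1.0]]
wrist_force: [1.3, -0.3, -4.0]
grip_width: 0.314
```

Call:
{"fn": "arm_command", "kwargs": {"steps": [[[-0.003,-0.0275,0,0,0,0,0],[-0.003,-0.0275,0,0,0,0,0],[-0.003,-0.0275,0.04,0,0,0,0],[-0.003,-0.0275,0.09,0,0,0,0],[-0.003,-0.0275,0.12,0,0,0,0]]]}}

```text
clock: 51.98
eef_pos: [0.4883, -0.2775, 0.0828]
tool_rot: [[-0.997, 0.083, -0.003], [0.083, 0.997, 0.005], [0.003, 0.005, -1.0]]
wrist_force: [0.8, -0.0, -5.2]
grip_width: 0.319
```

Call:
{"fn": "arm_command", "kwargs": {"steps": [[[0,0,0.004,0,0,0,0],[0,0,0.007,0,0,0,0],[0,0,0.007,0,0,0,0],[0,0,0.007,0,0,0,0],[0,0,0.007,0,0,0,0]]]}}

```text
clock: 52.6
eef_pos: [0.4903, -0.2804, 0.0796]
tool_rot: [[-0.996, 0.084, 0.002], [0.084, 0.996, 0.001], [-0.001, 0.001, -1.0]]
wrist_force: [-0.5, -0.1, -3.6]
grip_width: 0.312
```

```bash
python3 -c "
from h import *
go('arbor',.0743)"
```

```text
arbor 0.0743 shift [ 0.0011 -0.0009  0.0053] turn [0.0009 0.0015 0.0012] at [ 0.4903 -0.2804  0.0796] F [-0.5 -0.1 -3.6] t 52.6 w 0.312
```

Call:
{"fn": "arm_command", "kwargs": {"steps": [[[0.0005,-0.0005,0.003,0,0,0,0],[0.0005,-0.0005,0.005,0,0,0,0],[0.0005,-0.0005,0.005,0,0,0,0],[0.0005,-0.0005,0.005,0,0,0,0.4],[0.0005,-0.0005,0.005,0,0,0,0.6]]]}}

```text
clock: 53.22
eef_pos: [0.4898, -0.2808, 0.0739]
tool_rot: [[-0.996, 0.084, 0.001], [0.084, 0.996, 0.001], [-0.001, 0.001, -1.0]]
wrist_force: [-0.2, 0.2, 0.5]
grip_width: 0.437
```

Call:
{"fn": "arm_command", "kwargs": {"steps": [[[0,0,0,0,0,0,1],[0,0,0,0,0,0,1],[0,0,0,0,0,0,1],[0,0,0,0,0,0,1],[0,0,-0.03,0,0,0,1]]]}}

```text
clock: 53.85
eef_pos: [0.4874, -0.2791, 0.1013]
tool_rot: [[-0.996, 0.084, -0.004], [0.084, 0.996, 0.005], [0.005, 0.005, -1.0]]
wrist_force: [0.8, 0.4, 0.4]
grip_width: 0.964
```

Call:
{"fn": "arm_command", "kwargs": {"steps": [[[0,0,-0.05,0,0,0,1],[0,0,-0.1,0,0,0,1],[0.01,0.04,-0.11,0,0,0,1],[0.02,0.1,-0.11,0,0,0,1],[0.03,0.16,-0.11,0,0,0,1]]]}}

```text
clock: 54.48
eef_pos: [0.4726, -0.1175, 0.2143]
tool_rot: [[-0.996, 0.085, 0.002], [0.085, 0.996, 0.001], [-0.001, 0.002, -1.0]]
wrist_force: [0.3, 0.9, 0.3]
grip_width: 1.002
```

Call:
{"fn": "arm_command", "kwargs": {"steps": [[[0.006,0.06,0,0,0,0,1],[0.012,0.12,0,0,0,0,1],[0.018,0.18,0,0,0,0,1],[0.024,0.24,0,0,0,0,1],[0.03,0.3,0,0,0,0,1]]]}}

```text
clock: 55.1
eef_pos: [0.4678, 0.1847, 0.2148]
tool_rot: [[-0.996, 0.084, 0.002], [0.084, 0.996, 0.002], [-0.001, 0.002, -1.0]]
wrist_force: [1.7, 0.1, 0.1]
grip_width: 0.997
```

Call:
{"fn": "arm_command", "kwargs": {"steps": [[[0.004,0.04,0,0,0,0,1],[0.008,0.08,0,0,0,0,1],[0.008,0.08,0,0,0,0,1],[0.008,0.08,0,0,0,0,1],[0.008,0.08,0,0,0,0,1]]]}}

```text
clock: 55.72
eef_pos: [0.4669, 0.262, 0.2145]
tool_rot: [[-0.996, 0.085, 0.0], [0.085, 0.996, 0.001], [-0.0, 0.001, -1.0]]
wrist_force: [-0.7, -0.2, -0.1]
grip_width: 0.998
```

Run:
```python
from h import *
from station import viewer
T0=pickle.load(open("top0.pkl","rb"))
go('arbor',.2)
c=viewer.capture('top');pickle.dump(c,open('t5.pkl','wb'))
# shift of each top face between start and now (template match, subpixel via upsampling)
k=8; up=lambda im:cv2.resize(im,None,fx=k,fy=k,interpolation=cv2.INTER_CUBIC)
for n,(x,y) in dict(bush=(362,245),chuck=(415,248),arbor=(389,268)).items():
    t=up(T0["color"])[ (y-8)*k:(y+9)*k,(x-8)*k:(x+9)*k]; s=up(c["color"])[(y-18)*k:(y+19)*k,(x-18)*k:(x+19)*k]
    _,v,_,l=cv2.minMaxLoc(cv2.matchTemplate(s,t,cv2.TM_CCOEFF_NORMED)); print(n,(l[0]-10*k)/k,(l[1]-10*k)/k,v)
a=T0["color"][220:295,240:430,::-1];b=c["color"][220:295,240:430,::-1]
cv2.imwrite('pics/t5.png',cv2.resize(np.vstack([a,b]),None,fx=4,fy=4,interpolation=cv2.INTER_CUBIC))
```

```text
arbor 0.2 shift [-0.0684 -0.5394  0.0138] turn [ 0.0013  0.0003 -0.0001] at [0.4669 0.262  0.2145] F [-0.7 -0.2 -0.1] t 55.73 w 0.998
bush 0.25 0.0 0.97966068983078
chuck 0.25 0.125 0.977677047252655
arbor 0.25 -0.125 0.989982008934021
```

View pics/t5.png

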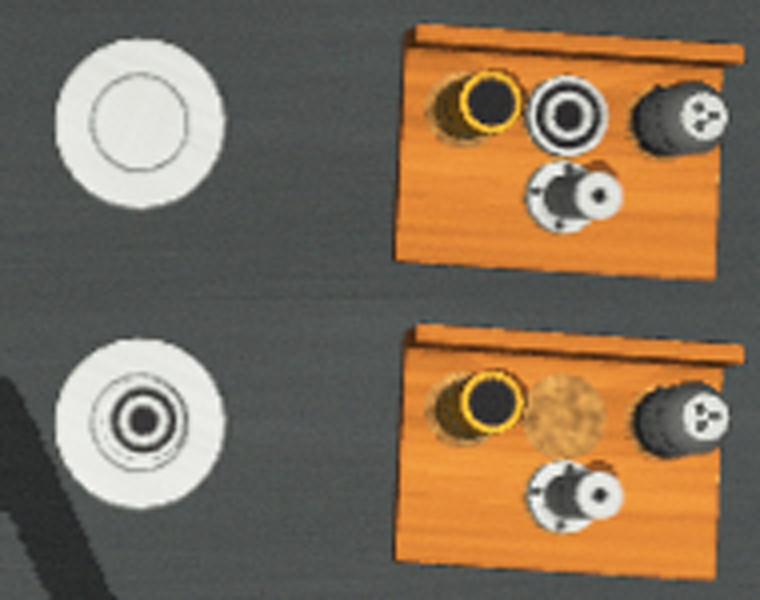

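The picture (start above, now below) shows every tool upright and within 0.3 px (under 1 mm) of its start. The bearing at (143,420) is about 1 px (roughly 2.5 mm) off the ring centre at (139,423). I'll hand in.

```bash
python3 -c "
from station import sign_off
print(sign_off())"
```

```text
the job is handed in; nothing more can be done
None
```

The job is done and handed in at about 56 s of the 149 s allowed. I moved the arbor, chuck and bush upright into the tray. Then I laid the bearing on the plate, and after that put the bush, chuck and arbor back on their own spots.

- **Tools:** matching the last top picture against the first shows each tool within about 0.3 px (under 1 mm) of its starting place, and all three look upright.
- **Bearing:** it lies flat inside the scribed ring, about 1 px (roughly 2.5 mm) from the centre, with part of that being camera parallax. The limit is 12 mm.
- **Robot:** the gripper is open and parked high over the tray, touching nothing, and the wrist force reads near zero.
- **Bystanders:** I kept every move well away from the oil bottle, jar and spanner. I did not measure them again at the end.

No check failed. The three cameras disagreed with each other by 2–3 mm, which is about their stated calibration. `sign_off` gave no verdict.

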